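# Set up the plate warmer and lock its support leg at the mark

## Task

Set up the plate warmer: first turn its dial until the pointer stands at the long raised line. Then take the upright grip of the cam lever, draw the spring-loaded support leg out until its needle is level with the marker clip on the scale rail, pause a moment there, and, holding the leg at that mark, slide the cam lever fully across so that its nose presses on the rail. Finish still gripping the lever, with the leg at the mark and the lever closed; do not let go, and leave the marker clip and the things on the table where they are.

Things in the scene. Friction and masses are not known exactly. Their poses are not given: they have to be found in the camera images.
- warmer: Plate warmer, fixed: grey housing 40 mm high with black hot plate (top 44), dial panel at +y end, flat guide plate (8 high) at -y end with upright steel scale rail 34 high on its +x side. Origin on the table; x away from the robot, y along the unit to the left. In its frame (mm): housing x -65..65, y -100..200; guide x -53..53, y -270..-95; rail x 40..52. Place and yaw (up to 0.15 rad) vary.
- dial (a joint): Turn of the dial, rad, 0 to 4.2, growing clockwise seen from above; at 2.1 the pointer stands at the long raised line (along the warmer's +x). In the warmer's frame the pointer's angle, counter-clockwise from +x, is 2.1 minus this value. About 0.05 N m of friction; stays where left. The 12 other ticks are short, 0.35 rad apart.
- dial_grip (a point): Point on the dial's vertical axis at grip height, 64 mm above the table. The dial: black disc 48 mm wide on the panel (42 mm high) with an upright bar across it, 44 long x 13 wide, from 49 to 75 mm above the table; a white line on its top marks the pointer end. Axes turn with the dial: x along the bar to the pointer end, z up.
- dial_mark (a point): Middle of the long raised line on the dial panel (20 x 5 mm, 4 mm high), 38 mm from the dial's axis.
- leg (a joint): How far the support leg is drawn out, m: 0 (in, where it starts) to 0.115; grows toward the warmer's -y. A spring pulls it back in with 1 to 4 N, growing outward; let go with the lever open, it slides back.
- needle (a point): Tip of the small white needle at the +x end of the leg's rest bar, beside the scale rail, 38 mm above the table; moves with the leg. The leg: dark steel carriage 78 (x) x 36 (y) mm, 26 high, on two rods, with a rest bar along its +y edge (8 mm thick, top 44 mm above the table). Axes as the warmer's.
- mark_line (a point): Ridge line of the marker clip, a black clip 17 (x) x 10 (y) mm across the top of the scale rail, 38 mm above the table. The needle is to have the same y as this in the warmer's frame. Its place along the rail varies: 55 to 95 mm of leg travel. It slides if pushed hard. Axes as the warmer's.
- lever (a joint): How far the cam lever is slid across the leg, m: 0 open (start), 0.030 fully closed (end stop); from 0.026 on its sprung rubber nose presses on the scale rail. Grows toward the warmer's +x. Needs about 6 N, near the end up to 12 N, stays where left; closed, it clamps the leg to the rail by friction.
- lever_grip (a point): Middle of the free part of the lever's upright grey grip, 68 mm above the table. Grip 24 (x) x 12 (y) mm, top 82 mm above the table, 38 mm of it above the rest bar, whose face is 16 mm toward +y from the grip's middle. The needle is 20 mm toward +y of this point. Moves with lever (x) and leg (y). Axes as the warmer's. Pinch it from above across its y faces.
- honey: Jar of honey, 71 mm wide, 110 mm tall, left of the warmer; leave standing. Origin at its underside.
- salt: Salt shaker, 44 mm wide, 90 mm tall, right of the guide; leave standing. Origin at its underside.
- cup: White cup, 79 mm wide, 103 mm tall, in front of the guide, on the right; leave standing. Origin at its underside.
- glass: Clear glass, 87 mm wide, 117 mm tall, in front of the warmer on the left; leave standing. Origin at its underside.

How it is judged:
By the outcome, as a careful person would: the job done as asked, in the order asked, and still so for the second after the job is handed in, while the arm keeps its last pose, push and grip.
It also fails if it takes over 51 s, if anything falls off the work surface, if the arm or the gripper's body presses on something with over 40 N, if the wrist force passes 120 N, or if a joint passes its speed limit or range.

## Robot

A 6-joint arm with a two-finger parallel gripper is mounted at the origin on the work surface; the furniture and walls round the work are solid. World frame = base frame: x ahead of the robot, y to its left, z up, the work surface at z = 0. Lengths are in m, angles in rad, forces in N, time in s.
With the tool pointing down it reaches from about 0.35 to 0.975 m from the base axis. Payload 4.9 kg.
Tool frame: the origin (TCP) lies between the finger pads; the fingertips stand 17 mm ahead of it and the grasp point (between the pads) lies 2 mm behind it (manip.nose_length is the distance from the TCP to the fingertips, in m); z points along the fingers, y is the line along which they close (so a half turn about z gives the same grasp; the last joint's range is limited). The gripper opens to 85 mm and grips with 20 to 120 N. Pads are 22 mm wide; open, the fingers measure 114 mm over their backs; the gripper's body (76 mm by 85 mm) begins 54 mm behind the grasp point. The pads swing forward as they close: fully open they stand 13 mm farther back than shut.
Start: joints at [-1.236, 0.053, 1.613, -0, 1.476, -0.119], TCP at [0.274, -0.562, 0.248] pointing down, gripper open.
Joint ranges: [-3.01, 3.01], [-1.01, 2.22], [0.06, 2.58], [-1.02, 4.17], [0.09, 2.62], [-3.14, 3.14]. Speed limits (rad/s): [2.57, 2.57, 3.14, 3.14, 3.14, 3.14].

## Interface

Orientations are given as a unit quaternion [w, x, y, z].
In Python, from plant import manip gives the robot as it stands. The module is installed in compiled form; this text tells all that it offers.
- The arm moves only by the tool apply_moves, never from a script. Its argument "moves" is a list of rows, each a list of 3 entries, a list of its own where there are three numbers: the turn, a rotation vector about the tool's x, y, z in rad, then the shift along the tool's x, y, z in cm, then the closure, from -1 (fully open) to 1 (shut), so that 0 is half open. A call has 1 to 20 rows; each row is the pose to reach, as a shift and turn from the pose commanded when the call began, along the tool's axes at that moment; what a row does not reach only later rows make up. A row lasts 1/10 s, in which the tool goes at most 50 mm and 8.59 degrees, less where a joint would pass 70% of its speed; a pose out of reach is approached as far as the arm can. A call with a gripper value outside its range is refused whole. The fingers move at their own pace and stop on an object; the grip force is fixed at half the most. Time passes only in rows, so rows that repeat a pose let the fingers close. It gives the time, the measured TCP pose, the force, the opening and the grip force at its end, in the units of the state.
- manip.state(): the state, without advancing time (a new reading comes with each control period).
- manip.grab_frame(name): name is "scene" or "top" or "wrist"; returns a dict with "image" (384x512x3 uint8, red, green, blue), "K" (3x3 intrinsics, pixels), "k1" (the pictures are not rectified: a ray, as slopes to the right and down, at radius r is drawn at 1 + k1 r^2 times it, then the intrinsics apply), "rvec" (rotation vector, rad) and "tvec" (3), from world to camera coordinates, as OpenCV has them. Camera axes: x right, y down, z forward; pixel columns grow to the right and rows downward; lengths in m; the calibration is good to about 2 mm. A picture is of the moment at which its call begins. There is no depth.
- manip.job_done(): hands the job in; it is judged then, once.
Trained networks look in a picture, given as the dict that the camera call returned (one of the last four; its "shot" number tells which), for a name from the list of things; names that differ only in an ending like _2 or _b are one class to them, and where a whole thing is asked for, a point or a joint stands for the part that bears it (a point fixed in the world has none). Each returns a list of dicts, best first, with "score" (0 to 1); they miss things now and then, are a little off and sometimes report something else, mostly with a low value. They report only what shows in the picture. A call takes as long as a camera call.
- manip.look_for(picture, label): "location" ([x, y, z] in m, in the coordinates of the camera as it stood for that picture, good to about 4 mm: the middle of the surface that is visible of it).
- manip.silhouettes(picture, label): "pixels" (384x512 bool, what is visible of it).
- manip.spot_point(picture, label): "location" ([x, y, z] in m, in the coordinates of the camera as it stood for that picture, good to about 4 mm: a listed point, or the origin of a listed thing).
The state is a dict: "time": time; "joint_pos": joint angles; "joint_vel": joint speeds; "joint_efforts": joint torques, N m; "tool_pos": TCP position; "tool_rot": TCP orientation; "contact_force": force on the tool from outside, world axes, zero at the start; "ft_torque": the same for the moment, N m; "gripper_width": opening from 0.0 (shut) to 1.0 (fully open); "grasp_force": force on a finger pad.
Only numpy, scipy, OpenCV 4.12 (cv2) and the standard library are available. Lean on these libraries where they do the work, as an engineer would, in place of code of your own. Each camera call takes 0.05 s, during which the arm holds its last target. There are 200 camera calls.

## Working session

There is one attempt and no reset: what is moved stays moved. The work goes in short steps, Python scripts to look and compute and a tool call to move; the robot and the scene stay as the last step left them, time stands still between calls to the robot, and variables do not carry over. Pictures are saved under pics/ and viewed, at most 10 in all, crops included, and the job is handed in when it is done.

Besides the shell and the picture viewer there is one more tool, called after "Emit:" in YAML: its name, and indented under it one key for each argument. apply_moves: Moves the arm, as the interface text tells. Its arguments: {"type":"object","properties":{"moves":{"type":"array"}},"required":["moves"]}

```bash
mkdir -p pics && cat > h.py <<'E'
import numpy as np, cv2
from scipy.spatial.transform import Rotation as R
from plant import manip
def grab(n, save=None):
    p=manip.grab_frame(n)
    if save: cv2.imwrite('pics/'+save, cv2.cvtColor(p['image'],cv2.COLOR_RGB2BGR))
    return p
def world(p,l):
    M=R.from_rotvec(np.ravel(p['rvec'])).as_matrix()
    return M.T@(np.array(l)-np.ravel(p['tvec']))
def pt(p,name):
    return [(np.round(world(p,d['location'])*1000,1).tolist(),round(d['score'],2)) for d in manip.spot_point(p,name)[:2]]
def st():
    s=manip.state(); return s
def tool():
    s=manip.state(); q=s['tool_rot']; return np.array(s['tool_pos']), R.from_quat([q[1],q[2],q[3],q[0]])
def project(p,X):
    M=R.from_rotvec(np.ravel(p['rvec'])).as_matrix(); c=M@np.array(X)+np.ravel(p['tvec'])
    u=c[:2]/c[2]; u=u*(1+p['k1']*(u@u)); return (np.array(p['K'])@np.r_[u,1])[:2]
def ray_at(p,uv,z):
    K=np.array(p['K']); d=np.array([(uv[0]-K[0,2])/K[0,0],(uv[1]-K[1,2])/K[1,1]]); u=d.copy()
    for _ in range(20): u=d/(1+p['k1']*(u@u))
    M=R.from_rotvec(np.ravel(p['rvec'])).as_matrix(); c=-M.T@np.ravel(p['tvec']); r=M.T@np.r_[u,1]
    return c+r*(z-c[2])/r[2]
E
python3 - <<'E'
from h import *
for n in ('scene','top'):
    p=grab(n,n+'1.png')
    print(n,'cam',np.round(world(p,[0,0,0]),3))
    for k in ('warmer','dial_grip','dial_mark','needle','mark_line','lever_grip','honey','salt','cup','glass'): print(k,pt(p,k))
s=st(); print(s); print(manip.nose_length, tool()[1].as_matrix().round(3))
E
```

```text
scene cam [-0.251  0.857  0.792]
warmer [([499.6, 4.7, -1.1], 0.64)]
dial_grip [([509.4, 156.0, 59.9], 0.43)]
dial_mark [([546.9, 150.9, 42.1], 0.87), ([471.2, -127.4, 64.5], 0.41)]
needle [([532.3, -112.2, 37.4], 0.74)]
mark_line []
lever_grip [([471.6, -129.7, 65.3], 0.41)]
honey [([462.7, 399.8, -7.6], 0.97), ([502.2, 5.0, -4.2], 0.65)]
salt [([491.1, -367.9, -0.7], 0.38)]
cup []
glass [([318.8, 309.1, -0.7], 0.95)]
top cam [ 0.386 -0.002  1.121]
warmer [([501.4, 1.2, -4.0], 0.62)]
dial_grip [([513.3, 152.6, 63.0], 0.56)]
dial_mark [([545.1, 148.1, 47.4], 0.78)]
needle []
mark_line [([524.5, -198.1, 38.5], 0.39)]
lever_grip [([470.3, -135.2, 67.1], 0.43)]
honey [([463.9, 402.4, -0.2], 0.71), ([319.8, 310.0, 2.8], 0.64)]
salt [([486.7, -372.4, 3.5], 0.75)]
cup [([329.4, -291.5, -2.8], 0.72), ([471.4, -136.6, 68.1], 0.47)]
glass []
{'time': 1.1, 'joint_pos': array([-1.23600739e+00,  5.26923090e-02,  1.61286769e+00, -3.62477409e-05,
        1.47599848e+00, -1.19013440e-01]), 'joint_vel': array([ 7.97142523e-04,  1.50432421e-03, -1.33792898e-03, -4.56340709e-04,
        5.56330407e-05,  2.47554932e-03]), 'joint_efforts': array([ 6.47537354e-05, -3.93689418e+01, -3.70467424e+01,  1.17965550e-05,
        5.67924417e-04,  1.80651142e-05]), 'tool_pos': array([ 0.27397361, -0.56174353,  0.24832767]), 'tool_rot': array([ 1.89319644e-05,  9.74367793e-01,  2.24960895e-01, -1.60975526e-05]), 'contact_force': array([ 0.04716167,  0.28145903, -0.32072086]), 'ft_torque': array([0.03718177, 0.04623027, 0.00939169]), 'grasp_force': 0.0, 'gripper_width': 1.003380963499733}
0.017 [[ 0.899  0.438 -0.   ]
 [ 0.438 -0.899 -0.   ]
 [-0.     0.    -1.   ]]
```

```bash
cd pics && python3 -c "
import cv2,numpy as np
cv2.imwrite('both1.png',cv2.resize(np.hstack([cv2.imread('scene1.png'),cv2.imread('top1.png')]),(800,300),interpolation=cv2.INTER_AREA))"
```

```text
(no output)
```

View pics/top1.png

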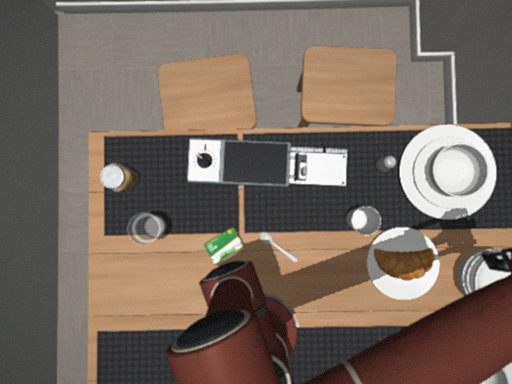

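View pics/scene1.png

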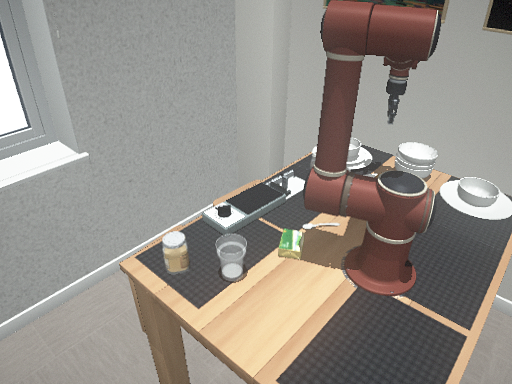

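The top view shows the warmer: dial at about (205,159), lever at (303,168), guide and rail to its right. The cup is at (364,220), the salt at (388,163), the honey at (117,177) and the glass at (147,228). I'll move over the dial, then look closely.

Emit:
apply_moves:
  moves:
    - [[0,0,0],[3,-3.1,0],-1]
    - [[0,0,0],[6.5,-6.6,0],-1]
    - [[0,0,0],[10,-10.2,0],-1]
    - [[0,0,0],[13.5,-13.7,0],-1]
    - [[0,0,0],[17,-17.3,0],-1]
    - [[0,0,0],[20.5,-20.8,0],-1]
    - [[0,0,0],[24,-24.5,0],-1]
    - [[0,0,0],[27.5,-28,0],-1]
    - [[0,0,0],[31,-31.6,0],-1]
    - [[0,0,0],[34.5,-35.2,0],-1]
    - [[0,0,0],[38,-38.8,0],-1]
    - [[0,0,0],[41.5,-42.4,0],-1]
    - [[0,0,0],[45,-46,0],-1]
    - [[0,0,0],[48.5,-49.6,0],-1]
    - [[0,0,0],[51,-52.5,0],-1]
    - [[0,0,0],[52.7,-54,0],-1]

```text
time: 2.7
tool_pos: [0.511, 0.1577, 0.2484]
tool_rot: [-0.0, 0.974, 0.226, 0.0]
contact_force: [-0.2, -0.6, -0.1]
gripper_width: 0.998
grasp_force: 0.0
```

```bash
python3 - <<'E'
from h import *
p=grab('wrist','w1.png'); t,r=tool()
print(t.round(4), r.as_matrix().round(3).tolist(), st()['joint_pos'].round(3), st()['time'])
print('cam in tool', r.inv().apply(world(p,[0,0,0])-t).round(4))
for k in ('dial_grip','dial_mark','warmer'): print(k,pt(p,k))
E
```

```text
[0.5117 0.1591 0.2483] [[0.897, 0.442, 0.001], [0.442, -0.897, 0.002], [0.002, -0.002, -1.0]] [ 0.161 -0.163  1.82   0.002  1.483  1.274] 2.75
cam in tool [ 0.0683  0.0006 -0.1251]
dial_grip [([509.9, 151.0, 62.1], 0.82), ([533.2, -115.0, 38.2], 0.42)]
dial_mark [([546.4, 151.1, 47.1], 0.7)]
warmer [([499.1, 6.7, 1.1], 0.76), ([471.7, -131.1, 68.8], 0.74)]
```

View pics/w1.png

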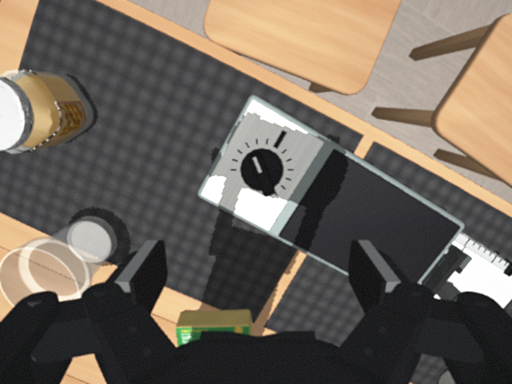

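```bash
python3 - <<'E'
from h import *
p=grab('wrist'); im=cv2.cvtColor(p['image'],cv2.COLOR_RGB2BGR)
c=cv2.resize(im[90:230,190:340],None,fx=4,fy=4,interpolation=cv2.INTER_CUBIC); cv2.imwrite('pics/d1.png',c)
A=ray_at(p,(250,97),.04);B=ray_at(p,(198,193),.04);C=ray_at(p,(463,223),.04)
for x in(A,B,C):print(x.round(4))
d=A-C;print('yaw y',np.arctan2(-d[0],d[1]),np.hypot(*d[:2]));d=A-B;print('yaw x',np.arctan2(d[1],d[0]),np.hypot(*d[:2]))
E
```

```text
[0.5722 0.1929 0.04  ]
[0.4534 0.2005 0.04  ]
[ 0.5565 -0.0968  0.04  ]
yaw y -0.05411782383471411 0.2901568310115294
yaw x -0.06339717412931874 0.11904398414657158
```

View pics/d1.png

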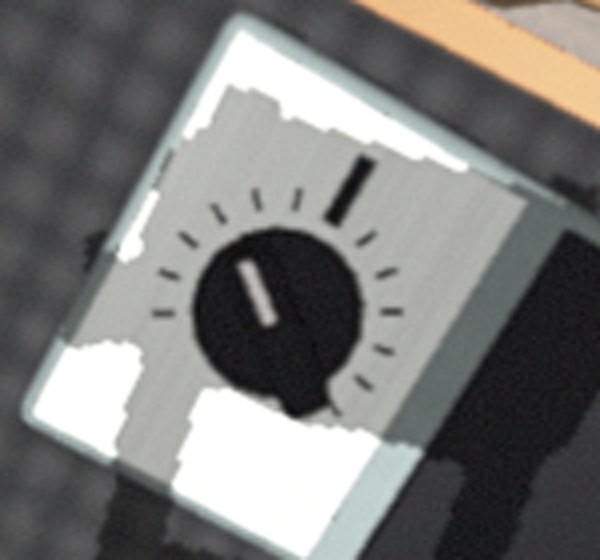

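```bash
python3 - <<'E'
from h import *
p=grab('wrist')
a=ray_at(p,(250.75,155.5),.075);b=ray_at(p,(257,170.5),.075);m=ray_at(p,(281.75,129.25),.046);n=ray_at(p,(273.25,145.25),.046)
c=ray_at(p,(190+278/4,90+314/4),.049)
ang=lambda d:np.arctan2(d[1],d[0])
print(a.round(4),b.round(4),'pointer',ang(a-b),np.hypot(*(a-b)[:2]));print('mark',m.round(4),n.round(4),ang(m-n),'disc c',c.round(4), 'c->mark',ang((m+n)/2-c))
yaw=-.06;x=np.array([np.cos(yaw),np.sin(yaw),0])
print('center from mark',(m+n)/2-.038*x)
t,r=tool();print(t.round(4),'tool x yaw',ang(r.as_matrix()[:,0]))
E
```

```text
[0.5233 0.1672 0.075 ] [0.5126 0.1553 0.075 ] pointer 0.8391507763964797 0.01604075407528805
mark [0.5575 0.1485 0.046 ] [0.5387 0.1489 0.046 ] -0.023577165718102828 disc c [0.5104 0.1513 0.049 ] c->mark -0.06773845182541666
center from mark [0.51013629 0.15098299 0.046     ]
[0.5107 0.1538 0.2483] tool x yaw 0.4527683674759878
```

Emit:
apply_moves:
  moves:
    - [[0,0,-0.14],[-0.24,0.26,4],-1]
    - [[0,0,-0.28],[-0.24,0.26,8.5],-1]
    - [[0,0,-0.41],[-0.24,0.26,13],-1]
    - [[0,0,-0.41],[-0.24,0.26,16.5],-0.5]
    - [[0,0,-0.41],[-0.24,0.26,17.8],-0.2]
    - [[0,0,-0.41],[-0.24,0.26,17.8],0.2]
    - [[0,0,-0.41],[-0.24,0.26,17.8],1]
    - [[0,0,-0.41],[-0.24,0.26,17.8],1]
    - [[0,0,-0.41],[-0.24,0.26,17.8],1]
    - [[0,0,-0.41],[-0.24,0.26,17.8],1]
    - [[0,0,-0.41],[-0.24,0.26,17.8],1]
    - [[0,0,-0.41],[-0.24,0.26,17.8],1]

```text
time: 4.2
tool_pos: [0.5107, 0.1523, 0.0734]
tool_rot: [-0.001, 0.908, 0.419, 0.001]
contact_force: [-5.8, 2.8, 6.0]
gripper_width: 0.138
grasp_force: 60.1
```

```bash
python3 - <<'E'
from h import *
t,r=tool(); s=st(); m=r.as_matrix(); print(t.round(4),np.arctan2(m[1,0],m[0,0]),s['gripper_width'],s['grasp_force'],s['contact_force'],s['ft_torque'],s['joint_pos'].round(2))
E
```

```text
[0.5107 0.1523 0.0734] 0.8636871974892535 0.1376372925040582 60.129531025886536 [-5.77072601  2.77061513  5.99778389] [ 0.30882453  0.85489219 -0.08324621] [0.15 0.01 1.97 0.   1.16 0.86]
```

Emit:
apply_moves:
  moves:
    - [[0,0,0.1],[0,0,0],1]
    - [[0,0,0.22],[0,0,0],1]
    - [[0,0,0.34],[0,0,0],1]
    - [[0,0,0.46],[0,0,0],1]
    - [[0,0,0.58],[0,0,0],1]
    - [[0,0,0.7],[0,0,0],1]
    - [[0,0,0.82],[0,0,0],1]
    - [[0,0,0.9],[0,0,0],1]
    - [[0,0,0.925],[0,0,0],1]
    - [[0,0,0.925],[0,0,0],1]
    - [[0,0,0.925],[0,0,0],1]
    - [[0,0,0.925],[0,0,0],1]

```text
time: 5.4
tool_pos: [0.5105, 0.1525, 0.0734]
tool_rot: [-0.001, 1.0, -0.031, 0.001]
contact_force: [-6.1, 2.3, 6.4]
gripper_width: 0.132
grasp_force: 60.2
```

```bash
python3 - <<'E'
from h import *
t,r=tool(); s=st(); m=r.as_matrix(); print(t.round(4),np.arctan2(m[1,0],m[0,0]),s['gripper_width'],s['grasp_force'],s['contact_force'],s['ft_torque'],s['joint_pos'].round(2))
E
```

```text
[0.5105 0.1525 0.0734] -0.06119643358384489 0.1319982902814405 60.186567306518555 [-6.14153855  2.27250115  6.44197027] [ 0.36476231  1.00479683 -0.03183403] [0.15 0.01 1.97 0.   1.16 1.78]
```

Emit:
apply_moves:
  moves:
    - [[0,0,0],[0,0,0],0.4]
    - [[0,0,0],[0,0,0],-0.2]
    - [[0,0,0],[0,0,0],-0.6]
    - [[0,0,0],[0,0,-2],-1]
    - [[0,0,0],[0,0,-6],-1]
    - [[0,0,0],[0,0,-11],-1]
    - [[0,0,0],[0,0,-15],-1]
    - [[0,0,0],[0,0,-15],-1]
    - [[0,0,0],[0,0,-15],-1]

```text
time: 6.3
tool_pos: [0.5108, 0.1512, 0.2221]
tool_rot: [-0.0, 1.0, -0.031, 0.002]
contact_force: [-0.7, -1.0, -0.7]
gripper_width: 1.004
grasp_force: 0.0
```

```bash
python3 - <<'E'
from h import *
p=grab('wrist','w2.png'); im=cv2.cvtColor(p['image'],cv2.COLOR_RGB2BGR)
t,r=tool(); m=r.as_matrix(); print(t.round(4),np.arctan2(m[1,0],m[0,0]),st()['time'])
u=project(p,[.510,.151,.06]).astype(int); print(u)
x0=max(0,u[0]-75);y0=max(0,u[1]-90); print(x0,y0)
cv2.imwrite('pics/d2.png',cv2.resize(im[y0:y0+150,x0:x0+150],None,fx=4,fy=4,interpolation=cv2.INTER_CUBIC))
E
```

```text
[0.5098 0.1511 0.22  ] -0.061369633781769885 6.35
[257 177]
182 87
```

View pics/d2.png

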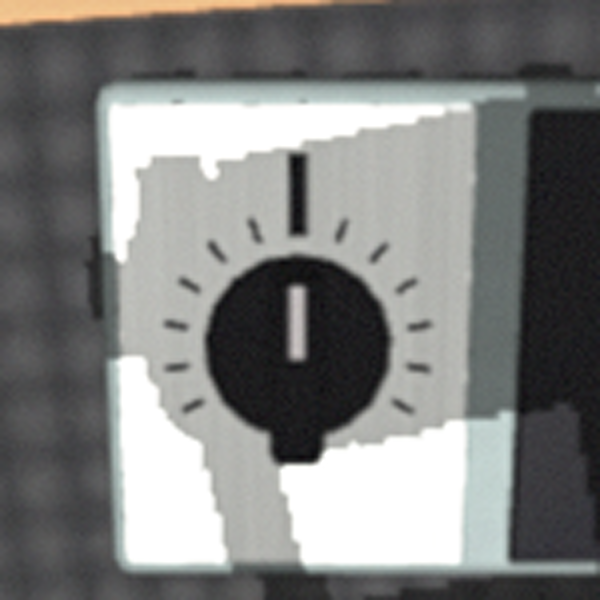

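The pointer's white line (column 297) is in line with the long mark (column 297), so the dial is set. Next I'll go over the lever.

Emit:
apply_moves:
  moves:
    - [[0,0,0],[-0.2,2.5,0],-1]
    - [[0,0,0],[-0.5,7,0],-1]
    - [[0,0,0],[-0.9,11.5,0],-1]
    - [[0,0,0],[-1.2,16,0.5],-1]
    - [[0,0,0],[-1.6,20.5,1.5],-1]
    - [[0,0,0],[-1.9,25,2.5],-1]
    - [[0,0,0],[-2.1,28,3],-1]
    - [[0,0,0],[-2.1,28.5,3],-1]
    - [[0,0,0],[-2.1,28.5,3],-1]

```text
time: 7.25
tool_pos: [0.4704, -0.1321, 0.1882]
tool_rot: [-0.001, 0.999, -0.032, -0.002]
contact_force: [-0.0, 0.1, 0.7]
gripper_width: 0.998
grasp_force: 0.0
```

```bash
python3 - <<'E'
from h import *
p=grab('wrist','w3.png')
t,r=tool(); m=r.as_matrix(); print(t.round(4),np.arctan2(m[1,0],m[0,0]),st()['time'])
Rw=R.from_euler('z',-.061).as_matrix()
for k in ('needle','mark_line','lever_grip'):
  for q,s in pt(p,k): print(k,q,s,'rel to dial, warmer axes',(Rw.T@(np.array(q)-[510.2,151,0])).round(1), 'px',project(p,np.array(q)/1000).round(0))
im=cv2.cvtColor(p['image'],cv2.COLOR_RGB2BGR)
cv2.imwrite('pics/l1.png',cv2.resize(im[80:280,156:406],(750,600),interpolation=cv2.INTER_CUBIC))
E
```

```text
[ 0.4709 -0.1314  0.1889] -0.061827744458965064 7.3
needle [531.6, -116.3, 37.5] 0.63 rel to dial, warmer axes [  37.7 -265.5   37.5] px [234. 111.]
lever_grip [472.2, -129.5, 68.9] 0.79 rel to dial, warmer axes [ -20.8 -282.3   68.9] px [253. 186.]
```

View pics/l1.png

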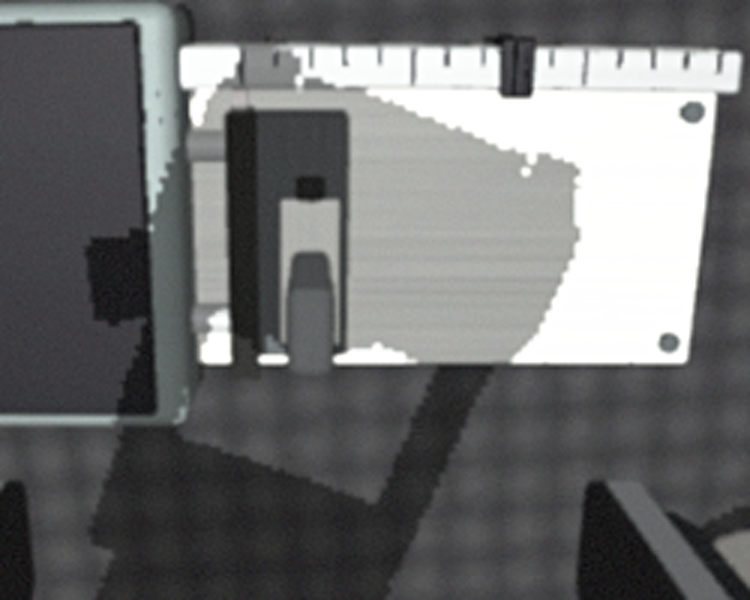

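```bash
python3 - <<'E'
from h import *
p=grab('wrist')
Rw=R.from_euler('z',-.061).as_matrix(); f=lambda X:(Rw.T@(X-[.5102,.151,0])*1000).round(1)
P=lambda c,z:f(ray_at(p,(156+(c[0]+.5)/3-.5,80+(c[1]+.5)/3-.5),z))
print('clip',P((517,66),.038),P((502,66),.038),P((533,66),.038))
print('grip top',P((311,331),.082),'edges',P((290,331),.082),P((332,331),.082),'ends',P((311,290),.082),P((311,372),.082))
print('bar',P((228,112),.044),P((257,112),.044), 'carr',P((347,112),.034))
print('rail ends',P((180,66),.034),P((742,66),.034),'guide corner',P((688,363),.008),P((184,420),.04))
pt2=grab('top')
for k in('mark_line','lever_grip','needle','salt'):print(k,pt(pt2,k))
sc=grab('scene')
for k in('mark_line','lever_grip','needle'):print(k,pt(sc,k))
t,r=tool();print(f(t))
E
```

```text
clip [  47.  -345.2   38. ] [  46.9 -340.8   38. ] [  47.  -349.8   38. ]
grip top [ -19.8 -285.7   82. ] edges [ -19.8 -280.2   82. ] [ -19.8 -291.1   82. ] ends [  -8.8 -285.6   82. ] [ -31.  -285.7   82. ]
bar [  33.9 -262.2   44. ] [  33.9 -270.5   44. ] carr [  33.4 -296.5   34. ]
rail ends [  46.7 -247.7   34. ] [  48.  -413.5   34. ] guide corner [ -53.  -418.5    8. ] [ -61.4 -246.    40. ]
mark_line []
lever_grip [([473.9, -134.9, 68.4], 0.54)]
needle [([330.0, -292.6, 0.2], 0.69)]
salt [([487.4, -373.0, -0.9], 0.73)]
mark_line []
lever_grip [([470.8, -128.5, 66.0], 0.65)]
needle [([532.7, -110.6, 36.4], 0.45)]
[ -21.4 -284.7  190.3]
```

The crop shows the rail on top with the black clip at (517,66), the lever's grip at (311,331) and the carriage at columns 228–348. The travel needed is about 79 mm. Now I'll grip the lever.

Emit:
apply_moves:
  moves:
    - [[0,0,0],[0.15,0.1,3],-0.6]
    - [[0,0,0],[0.15,0.1,7],-0.3]
    - [[0,0,0],[0.15,0.1,10.5],-0.2]
    - [[0,0,0],[0.15,0.1,12.3],-0.2]
    - [[0,0,0],[0.15,0.1,12.3],0.2]
    - [[0,0,0],[0.15,0.1,12.3],1]
    - [[0,0,0],[0.15,0.1,12.3],1]
    - [[0,0,0],[0.15,0.1,12.3],1]
    - [[0,0,0],[0.15,0.1,12.3],1]
    - [[0,0,0],[0.15,0.1,12.3],1]
    - [[0,0,0],[0.15,0.1,12.3],1]

```text
time: 9.05
tool_pos: [0.4741, -0.1335, 0.0691]
tool_rot: [0.001, 1.0, -0.031, 0.001]
contact_force: [-1.9, -0.1, 6.3]
gripper_width: 0.132
grasp_force: 60.3
```

```bash
cat >> h.py <<'E'
Rw=R.from_euler('z',-.061).as_matrix(); f=lambda X:(Rw.T@(np.array(X)-[.5102,.151,0])*1000).round(1)
def rep():
    t,r=tool(); s=manip.state(); m=r.as_matrix()
    print('t',s['time'],'rel',f(t),'yaw',np.arctan2(m[1,0],m[0,0]).round(4),'F',(Rw.T@s['contact_force']).round(1),'w',round(s['gripper_width'],3),'g',round(s['grasp_force'],1))
E
python3 -c "
from h import *
rep()"
```

```text
t 9.05 rel [ -18.7 -286.2   69.1] yaw -0.0613 F [-1.9 -0.2  6.3] w 0.132 g 60.3
```

Emit:
apply_moves:
  moves:
    - [[0,0,0],[0,0.5,0],1]
    - [[0,0,0],[0,1.2,0],1]
    - [[0,0,0],[0,2,0],1]
    - [[0,0,0],[0,2.8,0],1]
    - [[0,0,0],[0,3.6,0],1]
    - [[0,0,0],[0,4.4,0],1]
    - [[0,0,0],[0,5.2,0],1]
    - [[0,0,0],[0,6,0],1]
    - [[0,0,0],[0,6.7,0],1]
    - [[0,0,0],[0,7.2,0],1]
    - [[0,0,0],[0,7.5,0],1]
    - [[0,0,0],[0,7.5,0],1]
    - [[0,0,0],[0,7.5,0],1]

```text
time: 10.35
tool_pos: [0.4694, -0.2082, 0.0691]
tool_rot: [0.0, 1.0, -0.031, 0.001]
contact_force: [-1.1, 2.3, 8.0]
gripper_width: 0.133
grasp_force: 60.7
```

```bash
python3 - <<'E'
from h import *
rep()
p=grab('wrist','w4.png')
for k in ('needle','mark_line'):
  for q,s in pt(p,k): print(k,q,s,f(np.array(q)/1000),project(p,np.array(q)/1000).round(1))
im=cv2.cvtColor(p['image'],cv2.COLOR_RGB2BGR)
print(project(p,[.5102,.151,0]+Rw@np.array([.046,-.345,.038])))
cv2.imwrite('pics/l2.png',cv2.resize(im[0:200,150:400],(750,600),interpolation=cv2.INTER_CUBIC))
E
```

```text
t 10.35 rel [ -18.8 -361.    69.1] yaw -0.0615 F [-1.3  2.2  8. ] w 0.133 g 60.7
needle [528.3, -191.8, 39.2] 0.84 [  39.  -341.1   39.2] [215.7 124.6]
mark_line [526.9, -195.4, 38.9] 0.92 [  37.8 -344.7   38.9] [223.4 126.9]
[223.62319359 109.79823849]
```

View pics/l2.png

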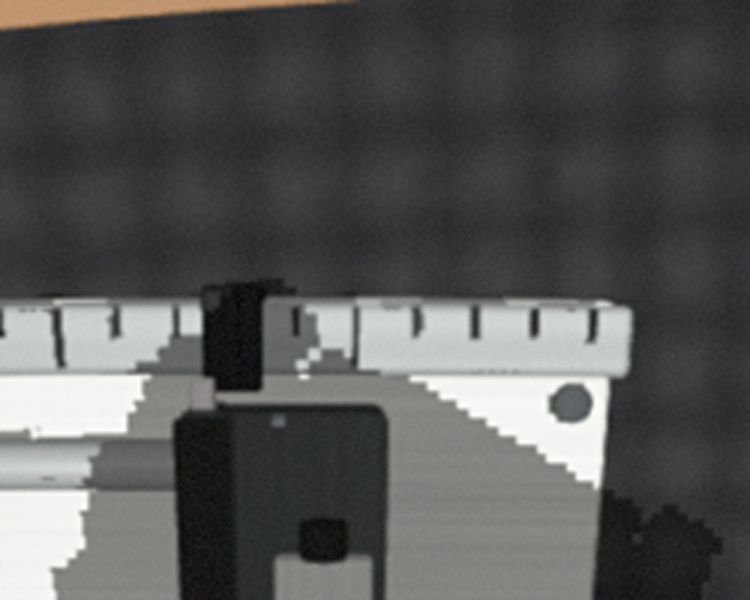

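Crop: needle at (202,393), clip at columns 203–263 with its middle at 233. At 6 px/mm that leaves about 5 mm to go.

Emit:
apply_moves:
  moves:
    - [[0,0,0],[0,0.2,0],1]
    - [[0,0,0],[0,0.4,0],1]
    - [[0,0,0],[0,0.46,0],1]
    - [[0,0,0],[0,0.46,0],1]
    - [[0,0,0],[0,0.46,0],1]
    - [[0,0,0],[0,0.46,0],1]

```text
time: 11.1
tool_pos: [0.4691, -0.2123, 0.0691]
tool_rot: [-0.0, 1.0, -0.031, 0.001]
contact_force: [-2.0, 3.4, 8.1]
gripper_width: 0.128
grasp_force: 60.8
```

```bash
python3 - <<'E'
from h import *
rep()
p=grab('wrist','w5.png')
for k in ('needle','mark_line'):
  for q,s in pt(p,k): print(k,q,s,f(np.array(q)/1000),project(p,np.array(q)/1000).round(1))
im=cv2.cvtColor(p['image'],cv2.COLOR_RGB2BGR)
cv2.imwrite('pics/l3.png',cv2.resize(im[90:150,190:270],(800,600),interpolation=cv2.INTER_CUBIC))
g=p['image'].mean(2).astype(int)
print('clip row118',g[118,200:250]);print('needle rows');print(g[128:138,204:236])
E
```

```text
t 11.1 rel [ -18.9 -365.2   69.1] yaw -0.0613 F [-2.2  3.3  8.1] w 0.128 g 60.8
needle [526.9, -197.3, 36.8] 0.61 [  37.9 -346.6   36.8] [219.2 126.3]
mark_line [527.0, -195.3, 39.3] 0.75 [  37.9 -344.6   39.3] [214.5 126.8]
clip row118 [198 189 138 102 100  97 100 101  92  51  14  21  19  24  14  16  24  17
  18  15  15  13  16  23  22  16  18  19  26  64  98 104 101 100 100  99
 101  99 102  99 100 104  99 102 100 102 100 100 103 100]
needle rows
[[131 129 130 132 126  74  23   8  36 101 127  76  32  35  29  37  29  22
   19  14  10  18   8  12  31  82 126 133 129 129 129 129]
 [131 132 130 134 127  92  49  19  40  96 128 107  88  82  85  84  74  50
   27  17  21  16  21  21  56 105 128 129 129 130 132 131]
 [134 133 135 132 134 120  94  69  68 102 132 133 129 128 130 129 115  83
   67  67  68  66  70  71  90 121 132 130 134 131 130 130]
 [134 130 131 132 134 133 128 120 117 120 133 136 138 141 141 137 123 102
  116 126 126 122 122 124 124 132 134 132 132 129 133 133]
 [133 134 132 133 136 136 136 136 133 126 132 137 139 138 140 139 124 105
  126 135 136 139 136 138 135 138 136 134 138 135 136 134]
 [135 130 137 138 135 136 135 136 134 125 131 138 137 137 139 137 121 101
  107 111 119 128 133 133 135 130 133 131 131 132 130 132]
 [134 134 134 137 134 136 135 137 136 123 135 137 141 143 143 141 124  91
   66  60  66  82  94  98  96  96  96  96  97  96  93  95]
 [133 132 134 134 131 133 134 135 124 109 123 133 131 135 136 133 119  90
   46  30  32  40  49  47  48  49  48  49  45  49  46  45]
 [132 132 132 131 134 132 129 122  89  74  92  97  99  96  99  93  90  68
   42  31  28  31  26  33  31  31  30  30  37  26  32  32]
 [132 132 134 135 135 130 104  72  49  46  52  56  57  53  55  53  53  46
   38  31  30  32  32  35  29  39  35  42  38  38  36  39]]
```

View pics/l3.png

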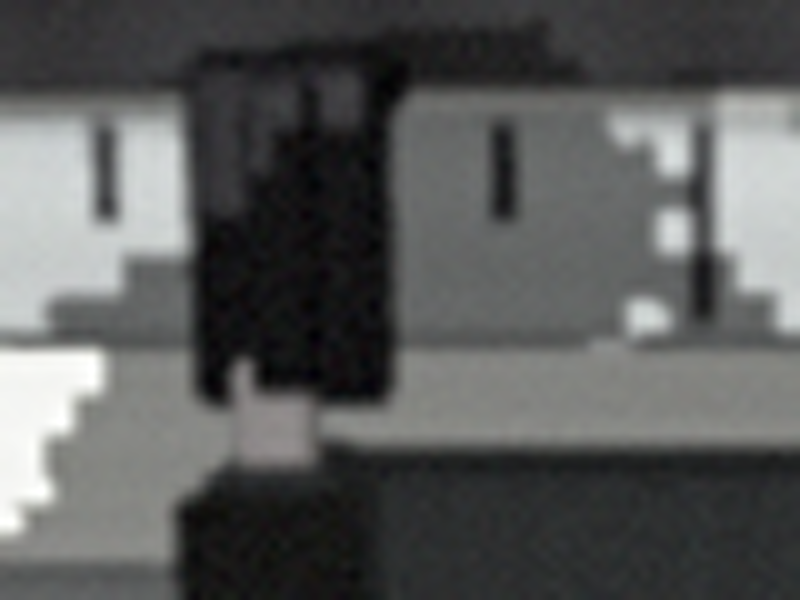

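```bash
python3 - <<'E'
from h import *
ims=[grab('wrist')['image'].astype(float) for _ in range(12)]
a=np.mean(ims,0)
c=np.clip(a[94:142,200:244]/150,0,1)**.45*255
cv2.imwrite('pics/l4.png',cv2.cvtColor(cv2.resize(c.astype(np.uint8),(550,600),interpolation=cv2.INTER_CUBIC),cv2.COLOR_RGB2BGR))
np.set_printoptions(linewidth=200)
print('cols 206..231');print(a.mean(2)[98:132:2,206:232].round().astype(int)); rep()
E
```

```text
cols 206..231
[[ 50  48  39  42  50  54  55  53  47  45  47  48  51  44  32  45  58  62  62  59  34  18  11   7  23  48]
 [115 110  76  48  50  54  54  52  46  51  58  59  62  54  29  28  56  63  64  60  33  14  16  45  81 106]
 [173 151  96  50  49  53  56  52  40  51  55  48  46  42  22  24  43  48  48  44  26  14  34  79 101 102]
 [208 195 123  54  46  54  56  52  41  53  55  32  18  19  13  14  20  19  21  19  18  13  37  83 104 106]
 [213 203 133  60  47  54  55  53  45  53  54  32  20  19  16  17  19  22  20  19  20  13  39  84 106 108]
 [214 205 147  74  49  53  56  53  40  28  23  19  18  21  14  14  19  20  21  22  16  14  40  85 107 108]
 [213 205 145  71  47  53  56  53  40  24  18  20  21  18  14  15  19  20  21  19  20  14  33  75 104 107]
 [209 204 157  80  25  20  23  21  21  19  18  20  20  17  15  14  19  19  21  18  18  14  29  68 102 105]
 [202 198 161  87  26  15  19  19  17  18  19  21  20  18  17  13  19  21  20  20  20  15  28  68 100 104]
 [110 108  87  45  18  17  20  20  19  18  19  21  21  19  16  16  20  21  20  20  20  15  29  66  99 102]
 [101 103  91  50  19  17  19  19  17  18  20  22  18  18  16  15  19  21  20  19  18  17  28  67 100 104]
 [103 105  99  54  17  17  20  18  14  17  17  20  20  19  16  12  19  18  19  20  19  15  31  69 100 104]
 [ 98 100  95  51  18  17  18  20  15  19  19  19  20  20  15  12  16  18  19  19  17  15  24  60  96 100]
 [ 90  92  87  51  20  15  15  16  17  16  17  20  20  20  16  11  17  20  18  19  17  15  19  53  90  94]
 [134 136 128  75  25  13  26  70 102  57  14  17  19  17  16  13  17  17  20  18  17  14  27  78 128 135]
 [132 134 125  74  22   9  43 102 126  73  32  32  34  34  30  21  16  14  14  15  13  12  31  81 126 133]
 [132 134 132 120  98  69  70 102 131 132 128 129 131 130 115  85  68  67  68  68  66  70  92 123 132 131]]
t 11.85 rel [ -18.9 -365.2   69.1] yaw -0.0613 F [-0.7  2.7  7.8] w 0.128 g 60.8
```

View pics/l4.png

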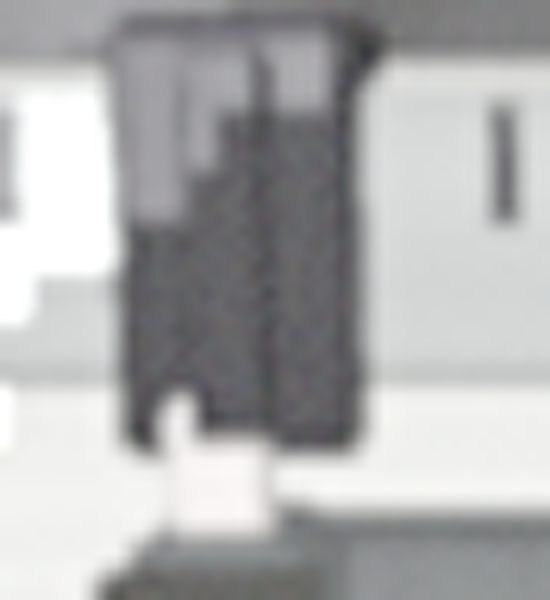

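The averaged crop shows the ridge strip at pixel columns 214–220.5 (centre about 217.3–218) and the needle block at 213–220.5 (centre about 216.8). That leaves about 0.5 mm. I'll nudge it there and pause.

Emit:
apply_moves:
  moves:
    - [[0,0,0],[0,0.03,0],1]
    - [[0,0,0],[0,0.05,0],1]
    - [[0,0,0],[0,0.05,0],1]
    - [[0,0,0],[0,0.05,0],1]
    - [[0,0,0],[0,0.05,0],1]
    - [[0,0,0],[0,0.05,0],1]
    - [[0,0,0],[0,0.05,0],1]
    - [[0,0,0],[0,0.05,0],1]
    - [[0,0,0],[0,0.05,0],1]
    - [[0,0,0],[0,0.05,0],1]
    - [[0,0,0],[0,0.05,0],1]
    - [[0,0,0],[0,0.05,0],1]
    - [[0,0,0],[0,0.05,0],1]
    - [[0,0,0],[0,0.05,0],1]
    - [[0,0,0],[0,0.05,0],1]

```text
time: 13.35
tool_pos: [0.4691, -0.2127, 0.0691]
tool_rot: [-0.0, 1.0, -0.031, 0.001]
contact_force: [-0.6, 3.6, 8.2]
gripper_width: 0.131
grasp_force: 60.8
```

```bash
python3 - <<'E'
from h import *
rep()
a=np.mean([grab('wrist')['image'].astype(float) for _ in range(6)],0).mean(2)
np.set_printoptions(linewidth=200)
print(a[[100,110,118,124,126,128,130,132,134],205:232].round().astype(int))
E
```

```text
t 13.35 rel [ -18.9 -365.5   69.1] yaw -0.0612 F [-0.8  3.6  8.2] w 0.131 g 60.8
[[114 109  84  51  49  53  54  50  38  50  56  58  62  62  34  27  55  61  65  61  43  20  11  37  78 106 109]
 [211 207 173  99  49  51  54  54  45  27  20  21  21  19  15  13  20  22  19  18  18  16  19  59 101 107 106]
 [101 102  97  60  25  17  19  20  19  17  19  20  19  21  19  11  19  20  21  18  19  15  21  57  98 103 102]
 [ 90  92  86  62  30  15  18  17  16  17  17  20  20  20  15  12  11  22  20  18  21  15  15  47  87  94  92]
 [132 136 128  89  38  15  15  27  47  41  23  17  18  18  16  17  27  24  19  18  17  15  19  72 127 135 133]
 [132 133 127  94  40  12  10  47  90  76  43  33  33  32  34  39  52  30  14  13  14  12  19  70 125 133 131]
 [133 133 134 129 101  71  63  71 101 125 128 129 129 130 130 114  79  65  66  68  67  71  89 118 132 132 131]
 [135 135 134 136 135 134 134 133 126 133 138 139 138 140 139 122 104 128 135 136 138 139 137 137 136 136 135]
 [134 133 134 134 136 134 137 134 126 133 139 139 140 140 140 124  93  66  62  67  84  94  98  97  97  96  96]]
```

Emit:
apply_moves:
  moves:
    - [[0,0,0],[0,0.02,0],1]
    - [[0,0,0],[0,0.02,0],1]
    - [[0,0,0],[0,0.02,0],1]
    - [[0,0,0],[0,0.02,0],1]
    - [[0,0,0],[0,0.02,0],1]
    - [[0,0,0],[0,0.02,0],1]
    - [[0,0,0],[0,0.02,0],1]
    - [[0,0,0],[0.2,0.02,0],1]
    - [[0,0,0],[0.5,0.02,0],1]
    - [[0,0,0],[0.8,0.02,0],1]
    - [[0,0,0],[1.1,0.02,0],1]
    - [[0,0,0],[1.4,0.02,0],1]
    - [[0,0,0],[1.7,0.02,0],1]
    - [[0,0,0],[2,0.02,0],1]
    - [[0,0,0],[2.2,0.02,0],1]
    - [[0,0,0],[2.4,0.02,0],1]
    - [[0,0,0],[2.4,0.02,0],1]

```text
time: 15.35
tool_pos: [0.4922, -0.2144, 0.069]
tool_rot: [-0.0, 1.0, -0.031, -0.0]
contact_force: [-5.3, 2.9, 10.5]
gripper_width: 0.132
grasp_force: 61.1
```

```bash
python3 -c "
from h import *
rep()"
```

```text
t 15.35 rel [   4.3 -365.8   69. ] yaw -0.0611 F [-5.5  2.6 10.5] w 0.132 g 61.1
```

Moved 23.2 mm in x, with y holding. Next I'll close the lever fully.

Emit:
apply_moves:
  moves:
    - [[0,0,0],[0.2,0,0],1]
    - [[0,0,0],[0.4,0,0],1]
    - [[0,0,0],[0.6,0,0],1]
    - [[0,0,0],[0.75,0,0],1]
    - [[0,0,0],[0.85,0,0],1]
    - [[0,0,0],[0.85,0,0],1]
    - [[0,0,0],[0.85,0,0],1]
    - [[0,0,0],[0.85,0,0],1]

```text
time: 16.15
tool_pos: [0.4993, -0.2148, 0.069]
tool_rot: [-0.001, 1.0, -0.03, -0.002]
contact_force: [-10.3, 4.5, 15.0]
gripper_width: 0.126
grasp_force: 61.8
```

```bash
python3 - <<'E'
from h import *
rep()
a=np.mean([grab('wrist')['image'].astype(float) for _ in range(6)],0)
cv2.imwrite('pics/l5.png',cv2.cvtColor(cv2.resize((np.clip(a[90:240,170:330]/150,0,1)**.5*255).astype(np.uint8),(640,600),interpolation=cv2.INTER_CUBIC),cv2.COLOR_RGB2BGR))
E
```

```text
t 16.15 rel [  11.4 -365.8   69. ] yaw -0.0609 F [-10.6   3.8  15. ] w 0.126 g 61.8
```

View pics/l5.png

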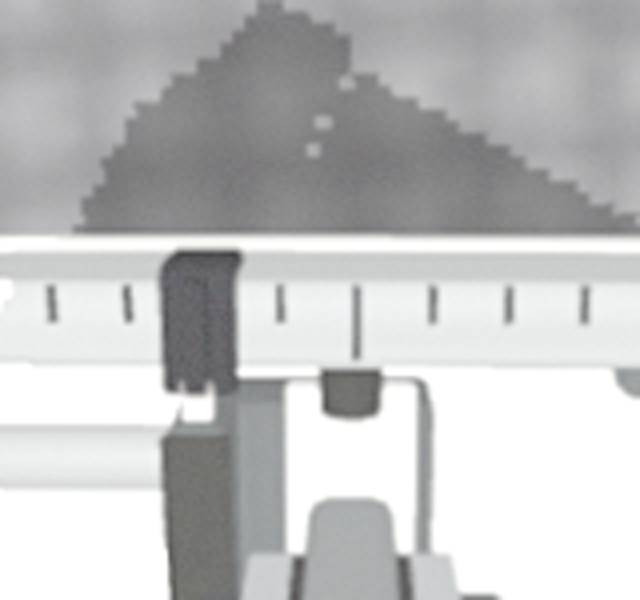

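Emit:
apply_moves:
  moves:
    - [[0,0,0],[0.1,0,0],1]
    - [[0,0,0],[0.2,0,0],1]
    - [[0,0,0],[0.2,0,0],1]
    - [[0,0,0],[0.2,0,0],1]
    - [[0,0,0],[0.2,0,0],1]
    - [[0,0,0],[0.2,0,0],1]

```text
time: 17.05
tool_pos: [0.4996, -0.2148, 0.0689]
tool_rot: [-0.001, 1.0, -0.03, -0.005]
contact_force: [-17.8, 4.3, 18.3]
gripper_width: 0.128
grasp_force: 62.5
```

```bash
python3 - <<'E'
from h import *
rep()
a=np.mean([grab('wrist')['image'].astype(float) for _ in range(6)],0).mean(2)
np.set_printoptions(linewidth=200)
i=a[180:196].argmin(0)
print(a[178:200:2,205:232].round().astype(int)); 
E
```

```text
t 17.05 rel [  11.7 -365.8   68.9] yaw -0.0606 F [-18.    3.2  18.3] w 0.128 g 62.5
[[130 131 132 132 122  69  25  22  25  26  25  28  26  25  23  24  21  25  24  26  25  26  19  28  78 127 134]
 [123 122 123 124 113  67  29  22  26  25  22  23  26  25  27  24  21  22  26  27  25  26  21  29  72 118 125]
 [143 145 145 145 137  96  42  22  24  25  24  26  27  27  24  25  22  19  24  25  26  23  22  31  89 144 152]
 [169 169 169 171 160 105  42  20  24  25  27  26  22  23  26  24  20  23  24  23  27  22  24  21  51  83  87]
 [165 166 166 167 156 103  40  18  23  40  61  38  21  24  24  25  43  68  50  29  24  27  22  22  29  41  43]
 [171 170 171 172 171 152 105  74  73  85 100  71  40  29  30  37  76 111  76  32  24  25  25  34  41  47  46]
 [168 168 168 168 168 170 170 168 167 162 156 162 164 166 166 165 166 150  97  48  41  44  44  46  50  49  49]
 [172 172 172 172 173 172 173 174 165 130 120 160 174 173 173 174 172 151  99  51  43  43  42  45  51  57  58]
 [171 169 169 170 170 170 172 165 127  74 101 156 169 169 168 170 166 142  92  52  42  43  41  42  51  59  59]
 [121 120 120 120 121 123 119 101  63  45  54  72  76  75  74  74  71  60  48  45  44  43  41  43  52  59  62]
 [114 114 115 115 113 107  95  62  50  54  56  56  54  55  55  56  55  54  52  51  47  40  41  42  50  58  60]]
```

The extra push only raised the force, so the lever is at its end stop. The needle slivers are symmetric about the ridge, so the leg is at the mark.

```bash
python3 -c "
from plant import manip
print(manip.job_done())"
```

```text
the job is handed in; nothing more can be done
None
```

I handed the job in at about 17 s: the dial points at the long raised line, the leg's needle is at the marker clip, and the lever is closed against its end stop with the gripper still holding it. `job_done()` returned no verdict.

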